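Draw the tested speakers out of the sound-test fixture

ROBOT

A 6-joint arm with a two-finger parallel gripper is mounted at the origin on the work surface. World frame = base frame: x ahead of the robot, y to its left, z up, the work surface at z = 0. Lengths are in m, angles in rad, forces in N, time in s.
With the tool pointing down it reaches from about 0.35 to 0.975 m from the base axis. Payload 4.9 kg.
Tool frame: the origin (TCP) lies at the very end of the fingers, on their centre line; the grasp point (between the pads) lies 19 mm behind it (ctrl.grasp_offset is the distance from the TCP to the grasp point, in m); z points along the fingers, y is the line along which they close (so a half turn about z gives the same grasp; the last joint's range is limited). The gripper opens to 85 mm and grips with 20 to 120 N. Pads are 22 mm wide; open, the fingers measure 114 mm over their backs; the gripper's body (76 mm by 85 mm) begins 54 mm behind the grasp point. The pads swing forward as they close: fully open they stand 13 mm farther back than shut.
Start: joints at [-1.276, 0.053, 1.613, -0, 1.476, -0.119], TCP at [0.251, -0.572, 0.199] pointing down, gripper open.
Joint ranges: [-3.01, 3.01], [-1.01, 2.22], [0.06, 2.58], [-1.02, 4.17], [0.09, 2.62], [-3.14, 3.14]. Speed limits (rad/s): [2.57, 2.57, 3.14, 3.14, 3.14, 3.14].

INTERFACE

Orientations are given as a rotation vector (axis times angle).
In Python, from station import ctrl, optics gives the robot as it stands.
- The arm moves only by the shell command python3 -m handwheel 'ROWS' [OPENING] [FORCE]. ROWS is JSON, a list of rows, each an object of numbers: "tx", "ty", "tz": the shift along the tool's x, y, z in mm; "roll": the turn about the tool's z in rad. A call has 1 to 12 rows; each row shifts and turns the commanded pose from where the row before left it, along the tool's axes as they then stand; what a row does not reach is not made up. A row lasts 1/12 s, in which the tool goes at most 41.7 mm and 7.16 degrees, less where a joint would pass 70% of its speed; a pose out of reach is approached as far as the arm can. A call with a gripper value outside its range is refused whole. OPENING is the finger opening in mm, from 0 to 85.4, set as the call begins (- or left out, the last holds). The fingers move at their own pace and stop on an object; FORCE is the grip in N (left out, the last holds). Time passes only in rows, so rows that do not move let the fingers close. It gives the time, the measured TCP pose, the force, the opening and the grip force at its end, in the units of the state.
- ctrl.get_obs(): the state, without advancing time (a new reading comes with each control period).
- optics.get_image(name): name is "scene" or "side" or "wrist"; returns (picture, depth): 400x640x3 uint8, red, green, blue; 400x640 float32, m along the optical axis (not along the pixel's ray), 0 where there is no reading.
- optics.camera_params(name): a dict with "mtx" (3x3 intrinsics, pixels), "extrinsics" (4x4, takes a point from camera to world coordinates); the wrist camera has in their place "tool_from_camera" (4x4, takes a point from camera to tool coordinates, whose origin is the TCP and whose axes are the flange's). Camera axes: x right, y down, z forward; pixel columns grow to the right and rows downward; lengths in m; the calibration is good to about 2 mm. A picture is of the moment at which its call begins: read the wrist's pose just before it. camera_params takes no time and is no camera call.
- ctrl.finish_job(): hands the job in; it is judged then, once.
The state is a dict: "t": time; "q": joint angles; "dq": joint speeds; "effort": joint torques, N m; "tool_pos": TCP position; "tool_rot": TCP orientation; "contact_force": force on the tool from outside, world axes, zero at the start; "wrist_torque": the same for the moment, N m; "opening": finger opening in m; "grip_force": force on a finger pad.
Only numpy, scipy, OpenCV 4.12 (cv2) and the standard library are available. Lean on these libraries where they do the work, as an engineer would, in place of code of your own. Each camera call takes 0.05 s, during which the arm holds its last target. There are 200 camera calls.

TASK

Two of the three slide trays of the sound-test fixture carry a speaker and one is empty: draw each loaded tray out towards the front of the fixture as far as its stop, by hooking a fingertip behind the tray's upright lip, never pinching the lip or pressing on its outer face. The speakers ride along in their nests, untouched; leave the empty tray and everything else on the bench as it is.

Things in the scene. Friction and masses are not known exactly. Their poses are not given: they have to be found in the camera images.
- fixture: Fixed aluminium plate 275 x 330 x 10 mm with three parallel rails at y = -104, 0, +104 mm, a slide tray on each. Origin on the bench, mid-width, under the lips' inner faces when the trays are fully in; z up; -x is the front, the way trays come out. Plate spans x -125 to +150 mm. A stop block ends each rail at the front, its top 24 mm above the bench.
- probe_bar (a point): Middle of the top face of the fixture's grey probe bar, which crosses above all three nests at fixture x = +91 mm: 20 mm deep, 326 mm long, top 82 mm and underside 64 mm above the bench, on end posts at y = +-157 mm; probes hang to 50 mm, their brass ends above it reach 90 mm.
- tray_a (a joint): How far tray_a is drawn out, m: 0 fully in, 0.100 at its front stop; starts fully in. It carries speaker_a; which rail it is on differs from run to run. White plastic tray 84 mm wide, 140 mm long. Slides along the fixture's x with about 1.5 N friction and stays where it is left.
- tray_a_slot (a point): On the floor of tray_a, in the free floor behind its lip: 24 mm behind the lip's inner face, middle of the tray's width, 24 mm above the bench. The upright steel lip is 70 mm wide, 8 mm thick, its top 56 mm above the bench; 50 mm of free floor lie between it and the nest. Axes as the fixture's; moves with the tray.
- tray_a_nest (a point): Centre of the nest (four pins 9 mm high) on the floor of tray_a, 91 mm behind the lip's inner face, 24 mm above the bench. Axes as the fixture's; moves with the tray.
- face_a: Black plate 70 x 26 x 3 mm on the outer (front) face of the lip of tray_a; origin at its centre. Not to be pressed or pinched.
- tray_b (a joint): How far tray_b is drawn out, m: 0 fully in, 0.100 at its front stop; starts fully in. It carries speaker_b; which rail it is on differs from run to run. White plastic tray 84 mm wide, 140 mm long. Slides along the fixture's x with about 1.5 N friction and stays where it is left.
- tray_b_slot (a point): On the floor of tray_b, in the free floor behind its lip: 24 mm behind the lip's inner face, middle of the tray's width, 24 mm above the bench. The upright steel lip is 70 mm wide, 8 mm thick, its top 56 mm above the bench; 50 mm of free floor lie between it and the nest. Axes as the fixture's; moves with the tray.
- tray_b_nest (a point): Centre of the nest (four pins 9 mm high) on the floor of tray_b, 91 mm behind the lip's inner face, 24 mm above the bench. Axes as the fixture's; moves with the tray.
- face_b: Black plate 70 x 26 x 3 mm on the outer (front) face of the lip of tray_b; origin at its centre. Not to be pressed or pinched.
- tray_c (a joint): How far tray_c is drawn out, m: 0 fully in, 0.100 at its front stop; starts anywhere from 0 to 0.06. It is the empty one and stays put; which rail it is on differs from run to run. White plastic tray 84 mm wide, 140 mm long. Slides along the fixture's x with about 1.5 N friction and stays where it is left.
- tray_c_slot (a point): On the floor of tray_c, in the free floor behind its lip: 24 mm behind the lip's inner face, middle of the tray's width, 24 mm above the bench. The upright steel lip is 70 mm wide, 8 mm thick, its top 56 mm above the bench; 50 mm of free floor lie between it and the nest. Axes as the fixture's; moves with the tray.
- tray_c_nest (a point): Centre of the nest (four pins 9 mm high) on the floor of tray_c, 91 mm behind the lip's inner face, 24 mm above the bench. Axes as the fixture's; moves with the tray.
- speaker_a: Loose speaker, 58 mm black disc 4 mm thick with a steel magnet on top, 16 mm high in all, 60 g, lying loose between the four pins of tray_a, about 2 mm play. Origin at the centre of its underside.
- speaker_b: Loose speaker, 58 mm black disc 4 mm thick with a steel magnet on top, 16 mm high in all, 60 g, lying loose between the four pins of tray_b, about 2 mm play. Origin at the centre of its underside.
- tape: Green-tinted hollow roll of packing tape standing on its flat end, 90 mm across, 48 mm high. Origin at the centre of its underside. Bystander.
- spool: Grey wire spool, empty, 56 mm across, 50 mm high. Origin at the centre of its underside. Bystander.
- flux: White bottle, 40 mm across, 90 mm high. Origin at the centre of its underside. Bystander.
- spare_1: Spare speaker like those in the trays, lying on the bench beside the fixture. Origin at the centre of its underside. Bystander.
- spare_2: Spare speaker like those in the trays, lying on the bench beside the fixture. Origin at the centre of its underside. Bystander.
- driver: Screwdriver, 170 mm long, lying on the bench in front of the fixture. Origin at the underside, somewhere along its middle third. Bystander.
Things that resemble listed ones, but are neither listed nor needed, are in the scene too. Leave any green look-alike of the speaker_a alone.

How it is judged:
By the outcome, as a careful person would: the job done as asked, in the order asked, and still so for the second after the job is handed in, with the robot touching nothing.
It also fails if it takes over 51 s, if anything falls off the work surface, if the arm or the gripper's body presses on something with over 40 N, if the wrist force passes 120 N, or if a joint passes its speed limit or range.

## Working session

There is one attempt and no reset: what is moved stays moved. The work goes in short steps, Python scripts to look and compute and a shell command to move; the robot and the scene stay as the last step left them, time stands still between calls to the robot, and variables do not carry over. Pictures are saved under pics/ and viewed, at most 10 in all, crops included, and the job is handed in when it is done.

```bash
ls; mkdir -p pics
python3 - <<'E'
from station import ctrl, optics
import cv2,numpy as np
o=ctrl.get_obs();print({k:np.round(v,3) for k,v in o.items()})
ims=[]
for n in("scene","side"):
    p,d=optics.get_image(n);np.savez(f"pics/{n}.npz",p=p,d=d)
    c=optics.camera_params(n);print(n,np.round(c["mtx"],1).tolist(),np.round(c["extrinsics"],3).tolist())
    cv2.imwrite(f"pics/{n}.png",p[:,:,::-1])
E
```

```text
pics
{'t': np.float64(0.0), 'q': array([-1.276,  0.053,  1.614,  0.   ,  1.476, -0.119]), 'dq': array([ 0.001,  0.001, -0.   , -0.   , -0.001, -0.003]), 'effort': array([-0.0000e+00, -3.9368e+01, -3.7018e+01, -0.0000e+00,  7.0000e-03,
        0.0000e+00]), 'tool_pos': array([ 0.251, -0.572,  0.197]), 'tool_rot': array([-3.073, -0.645,  0.   ]), 'contact_force': array([0.393, 0.251, 1.158]), 'wrist_torque': array([-0.023, -0.002,  0.004]), 'grip_force': np.float64(0.0), 'opening': np.float64(0.085)}
scene [[380.5, 0.0, 321.1], [0.0, 380.5, 202.6], [0.0, 0.0, 1.0]] [[0.092, 0.787, -0.61, 1.14], [0.996, -0.075, 0.053, -0.113], [-0.004, -0.612, -0.791, 0.784], [0.0, 0.0, 0.0, 1.0]]
side [[503.0, 0.0, 317.5], [0.0, 503.0, 195.6], [0.0, 0.0, 1.0]] [[-0.711, -0.517, 0.477, -0.059], [-0.703, 0.519, -0.486, 0.6], [0.003, -0.681, -0.732, 1.09], [0.0, 0.0, 0.0, 1.0]]
```

View pics/scene.png

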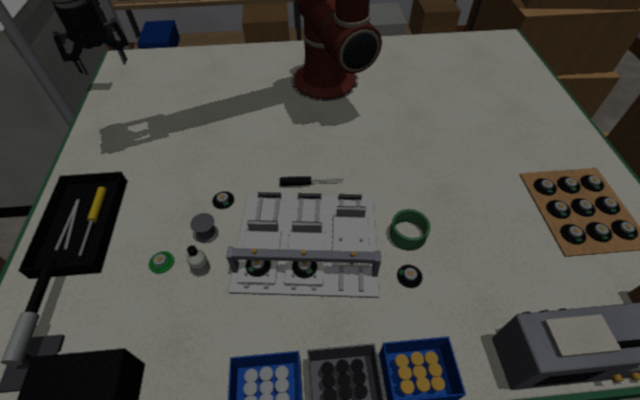

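View pics/side.png

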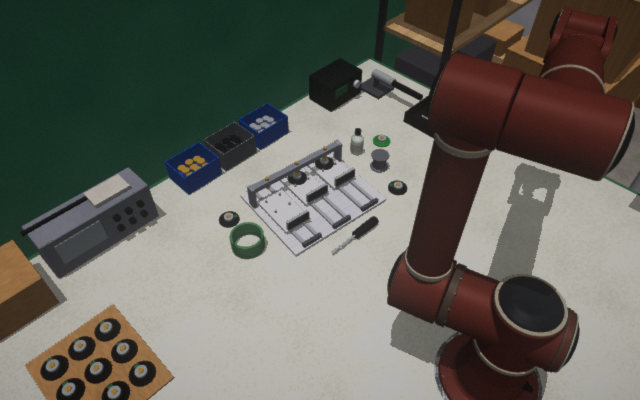

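Scene view: the fixture's front faces the robot, with its bar at rows 250-268. Nest candidates are left (258,266) with a dark disc, middle (304,266) with a dark disc, and right (350,275) with an empty floor whose lip is drawn out at row ~200. The green disc at (161,262) is the look-alike, and the spares are at (223,199) and (409,274). The left and middle trays look loaded. I'll confirm this with a crop and measure the bar and lips.

```bash
cat > h.py <<'E'
import numpy as np
from station import optics
def cloud(n):
    f=np.load(f"pics/{n}.npz");d=f["d"];c=optics.camera_params(n);K=c["mtx"];T=c["extrinsics"]
    v,u=np.mgrid[:400,:640]
    X=np.stack([(u-K[0,2])/K[0,0]*d,(v-K[1,2])/K[1,1]*d,d],-1)
    W=X@T[:3,:3].T+T[:3,3];W[d==0]=np.nan
    return f["p"],W
E
python3 - <<'E'
from h import *
import cv2
ims=[]
for n,(x,y,w,h) in dict(scene=(215,170,200,135),side=(225,125,180,135)).items():
    p,W=cloud(n)
    sub=W[y:y+h,x:x+w].reshape(-1,3);sub=sub[~np.isnan(sub[:,0])]
    print(n,"bench z",np.median(sub[np.abs(sub[:,2])<.008][:,2]))
    m=(sub[:,2]>.074)&(sub[:,2]<.086);
    r=cv2.minAreaRect((sub[m][:,:2]*1000).astype(np.float32));print(" bar",m.sum(),r,np.median(sub[m][:,2]))
    k=((W[:,:,2]>.046)&(W[:,:,2]<.060)).astype(np.uint8);k[:y]=0;k[y+h:]=0;k[:,:x]=0;k[:,x+w:]=0
    N,L,S,C=cv2.connectedComponentsWithStats(k)
    for i in range(1,N):
        if S[i,4]>12:
            P=W[L==i];print(" ",S[i].tolist(),np.round(np.median(P,0)*1000),cv2.minAreaRect((P[:,:2]*1000).astype(np.float32)))
    im=cv2.resize(p[y:y+h,x:x+w,::-1],(w*4,h*4),interpolation=cv2.INTER_CUBIC);im=cv2.convertScaleAbs(im,alpha=1.4)
    cv2.imwrite(f"pics/{n}_crop.png",im)
E
```

```text
scene bench z 0.0011354464545121346
 bar 1494 ((731.0675659179688, -115.18486022949219), (325.6329040527344, 27.97462272644043), 82.74565887451172) 0.08260161119613302
  [337, 206, 29, 7, 173] [603.   5.  55.] ((600.7847900390625, 5.640277862548828), (67.52456665039062, 13.080278396606445), 82.62016296386719)
  [392, 209, 23, 32, 165] [651. 115.  49.] ((651.094482421875, 121.64511108398438), (51.10637283325195, 89.05716705322266), 76.34920501708984)
  [247, 220, 31, 7, 183] [ 625. -207.   55.] ((621.7540893554688, -206.209228515625), (70.0299072265625, 14.175202369689941), 82.55518341064453)
  [292, 221, 30, 7, 177] [ 637. -105.   55.] ((634.8671875, -103.68058776855469), (68.28471374511719, 14.156100273132324), 81.46881866455078)
  [229, 260, 7, 6, 26] [ 723. -270.   52.] ((721.56103515625, -269.80340576171875), (7.071664810180664, 14.345932006835938), 33.2430305480957)
  [374, 264, 6, 6, 21] [763.  37.  53.] ((761.7662963867188, 37.27687072753906), (13.182319641113281, 5.868767738342285), 55.378536224365234)
side bench z 0.0006140531673258787
 bar 692 ((722.7574462890625, -153.2813
[... 1415 characters left out ...]
 110] [ 619. -201.   54.] ((619.9519653320312, -202.842041015625), (70.43436431884766, 17.235469818115234), 78.81600952148438)
  [306, 183, 22, 16, 116] [632. -98.  54.] ((633.82861328125, -100.65361785888672), (72.08657836914062, 14.882328987121582), 82.18345642089844)
  [248, 193, 8, 8, 28] [739.  48.  54.] ((746.8211059570312, 47.27961349487305), (26.37052345275879, 10.614302635192871), 17.821088790893555)
  [286, 210, 23, 16, 131] [597.  11.  55.] ((600.0217895507812, 8.508880615234375), (70.4471664428711, 15.876317024230957), 84.69347381591797)
  [230, 222, 34, 27, 195] [658. 147.  48.] ((653.3319091796875, 143.75247192382812), (87.57372283935547, 88.95832061767578), 19.192190170288086)
```

View pics/scene_crop.png

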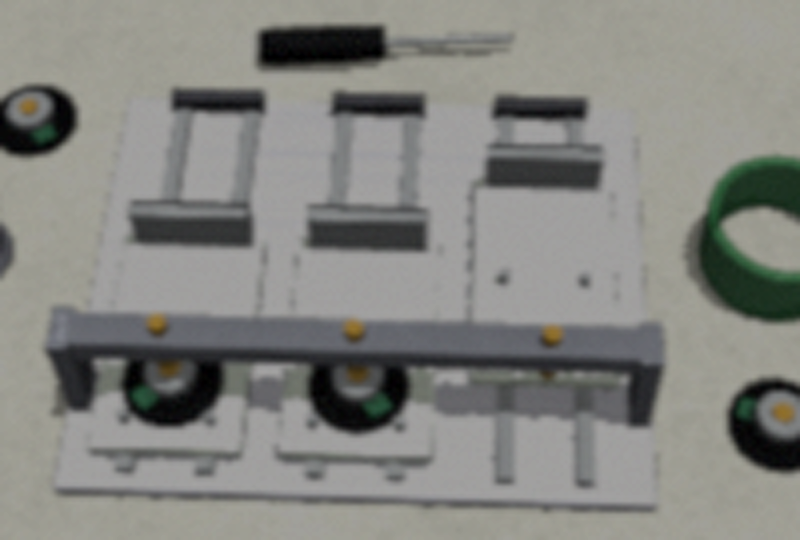

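View pics/side_crop.png

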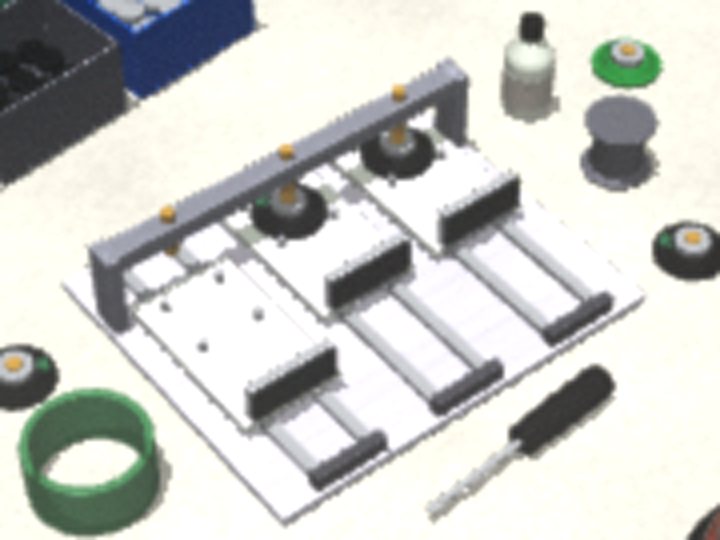

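The crops confirm it. Left (scene crop 170,385) and middle (358,385) carry black discs with magnets. The right tray, at the front-right lip (545,165), shows bare pins and is partly drawn out, so it is tray_c. Fixture yaw is about -7.3°, and the lip inner faces are near (625,-206) and (638,-103). Next: shut the fingers, align the tool and move above the left slot.

```bash
python3 -m handwheel '[{"roll":0.108},{"roll":0.108},{"roll":0.108},{"roll":0.108},{"roll":0.108},{"tx":25,"ty":-29.3},{"tx":25,"ty":-29.3},{"tx":25,"ty":-29.3},{"tx":25,"ty":-29.3},{"tx":25,"ty":-29.3},{"tx":25,"ty":-29.3},{"tx":25,"ty":-29.3}]' 0 40
python3 -m handwheel '[{"tx":25,"ty":-29.3},{"tx":25,"ty":-29.3},{"tx":25,"ty":-29.3},{"tx":25,"ty":-29.3},{"tx":25,"ty":-29.3},{"tx":25,"ty":-29.3},{"tx":25,"ty":-29.3},{},{}]'
cat >> h.py <<'E'
def wrist(tag):
    import cv2
    from station import ctrl
    from scipy.spatial.transform import Rotation as R
    o=ctrl.get_obs();p,d=optics.get_image("wrist");c=optics.camera_params("wrist");K=c["mtx"];M=c["tool_from_camera"]
    T=np.eye(4);T[:3,:3]=R.from_rotvec(o["tool_rot"]).as_matrix();T[:3,3]=o["tool_pos"]
    v,u=np.mgrid[:400,:640]
    X=np.stack([(u-K[0,2])/K[0,0]*d,(v-K[1,2])/K[1,1]*d,d],-1)
    G=T@M;W=X@G[:3,:3].T+G[:3,3];W[d==0]=np.nan
    cv2.imwrite(f"pics/{tag}.png",p[:,:,::-1]);return o,T,p,W
E
python3 - <<'E'
from h import *
import cv2
o,T,p,W=wrist("w1")
print(np.round(T[:3],3),o["opening"],o["t"])
k=((W[:,:,2]>.052)&(W[:,:,2]<.060)).astype(np.uint8)
N,L,S,C=cv2.connectedComponentsWithStats(k)
for i in range(1,N):
    if S[i,4]>60:
        P=W[L==i];print(S[i].tolist(),np.round(np.median(P,0)*1000),cv2.minAreaRect((P[:,:2]*1000).astype(np.float32)))
E
```

```text
[[ 0.916  0.402 -0.001  0.251]
 [ 0.402 -0.916  0.002 -0.572]
 [ 0.    -0.002 -1.     0.197]] 0.0854227063689996 0.1$[0]: bad value
$[0]: bad value
```

View pics/w1.png

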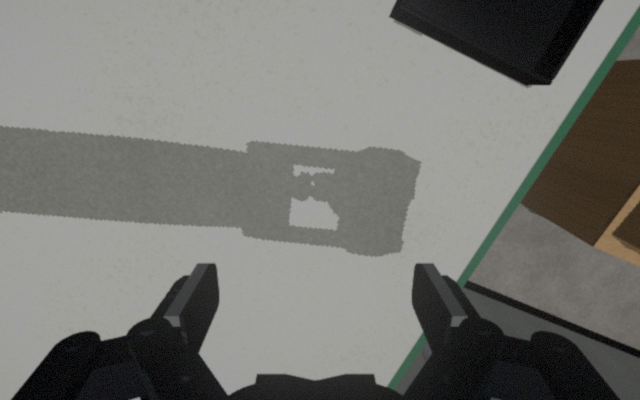

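The picture shows only bench and the open fingers at (200,290) and (430,290). The rows were refused and nothing moved, so I'll give every key.

```bash
python3 -m handwheel '[{"tx":0,"ty":0,"tz":0,"roll":0.108},{"tx":0,"ty":0,"tz":0,"roll":0.108},{"tx":0,"ty":0,"tz":0,"roll":0.108},{"tx":0,"ty":0,"tz":0,"roll":0.108},{"tx":0,"ty":0,"tz":0,"roll":0.108},{"tx":25,"ty":-29.3,"tz":0,"roll":0},{"tx":25,"ty":-29.3,"tz":0,"roll":0},{"tx":25,"ty":-29.3,"tz":0,"roll":0},{"tx":25,"ty":-29.3,"tz":0,"roll":0},{"tx":25,"ty":-29.3,"tz":0,"roll":0},{"tx":25,"ty":-29.3,"tz":0,"roll":0},{"tx":25,"ty":-29.3,"tz":0,"roll":0}]' 0 40
```

```text
t: 1.15
tool_pos: [0.4517, -0.3891, 0.1982]
tool_rot: [-3.135, 0.198, 0.0]
contact_force: [-0.9, -0.8, 0.3]
opening: 0.0002
grip_force: 0.0
```

```bash
python3 -m handwheel '[{"tx":24.6,"ty":-29.1,"tz":0,"roll":0},{"tx":24.6,"ty":-29.1,"tz":0,"roll":0},{"tx":24.6,"ty":-29.1,"tz":0,"roll":0},{"tx":24.6,"ty":-29.1,"tz":0,"roll":0},{"tx":24.6,"ty":-29.1,"tz":0,"roll":0},{"tx":24.6,"ty":-29.1,"tz":0,"roll":0},{"tx":24.6,"ty":-29.1,"tz":0,"roll":0},{"tx":0,"ty":0,"tz":0,"roll":0},{"tx":0,"ty":0,"tz":0,"roll":0}]'
python3 - <<'E'
from h import *
import cv2
o,T,p,W=wrist("w2")
print(np.round(T[:3],3),o["opening"],o["t"],np.nanmin(W[...,2]))
k=((W[:,:,2]>.050)&(W[:,:,2]<.060)).astype(np.uint8)
N,L,S,C=cv2.connectedComponentsWithStats(k)
for i in range(1,N):
    if S[i,4]>60:
        P=W[L==i];print(S[i].tolist(),np.round(np.median(P,0)*1000),cv2.minAreaRect((P[:,:2]*1000).astype(np.float32)))
E
```

```text
t: 1.9
tool_pos: [0.648, -0.2086, 0.1976]
tool_rot: [-3.135, 0.193, 0.002]
contact_force: [0.2, 0.3, -0.0]
opening: 0.0003
grip_force: 0.0
[[ 0.992 -0.123 -0.001  0.648]
 [-0.123 -0.992  0.    -0.209]
 [-0.001 -0.    -1.     0.198]] 0.00032411846308228923 1.9 -0.004488274162107175
[443, 72, 44, 46, 530] [ 704. -339.   56.] ((700.5472412109375, -347.6535949707031), (33.19942855834961, 39.16869354248047), 78.02190399169922)
[176, 190, 73, 12, 799] [ 634. -104.   54.] ((633.793701171875, -103.59149169921875), (70.07351684570312, 11.992895126342773), 82.52272033691406)
[282, 190, 71, 12, 774] [ 622. -207.   54.] ((621.1087646484375, -206.49610900878906), (69.37970733642578, 11.304978370666504), 83.08434295654297)
[81, 234, 71, 11, 731] [600.   4.  54.] ((599.1285400390625, 5.418697357177734), (70.54891204833984, 11.553045272827148), 82.9546890258789)
```

View pics/w2.png

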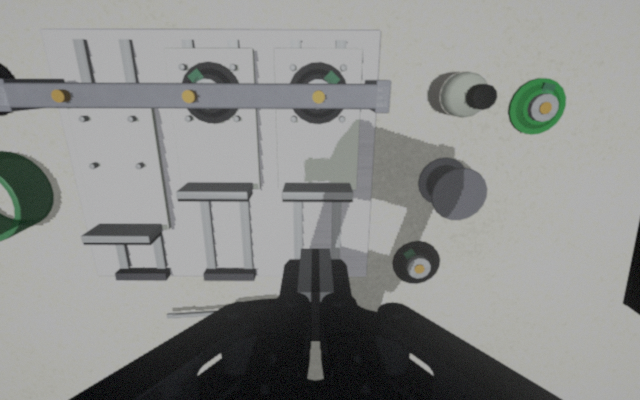

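Wrist view: my fingers are at (316,265). The left lip is at (317,192), the middle one at (215,192), and the empty tray's is at (122,234). The loaded lips' inner faces are near (627,-207) and (639,-104), so the first measurement holds. Now descend into the left slot.

```bash
python3 -m handwheel '[{"tx":3,"ty":1,"tz":30,"roll":0},{"tx":0,"ty":0,"tz":40,"roll":0},{"tx":0,"ty":0,"tz":40,"roll":0},{"tx":0,"ty":0,"tz":30,"roll":0},{"tx":0,"ty":0,"tz":14,"roll":0},{"tx":0,"ty":0,"tz":10,"roll":0},{"tx":0,"ty":0,"tz":0,"roll":0},{"tx":0,"ty":0,"tz":0,"roll":0}]'; python3 -m handwheel '[{"tx":-5,"ty":0,"tz":0,"roll":0},{"tx":-4,"ty":0,"tz":0,"roll":0},{"tx":-4,"ty":0,"tz":0,"roll":0},{"tx":-4,"ty":0,"tz":0,"roll":0},{"tx":-4,"ty":0,"tz":0,"roll":0},{"tx":0,"ty":0,"tz":0,"roll":0}]'
```

```text
t: 2.62
tool_pos: [0.6508, -0.2127, 0.0362]
tool_rot: [3.134, -0.199, 0.003]
contact_force: [0.5, 0.2, 0.3]
opening: -0.0001
grip_force: 0.0
t: 3.12
tool_pos: [0.6284, -0.2089, 0.0347]
tool_rot: [-3.135, 0.198, 0.0]
contact_force: [0.6, 0.7, 0.7]
opening: 0.0001
grip_force: 0.0
```

```bash
cat > m.py <<'E'
from h import *
import cv2,sys
for n in("scene","side"):
    p,d=optics.get_image(n);np.savez(f"pics/{n}.npz",p=p,d=d)
    cv2.imwrite(f"pics/{n}_{sys.argv[1]}.png",p[:,:,::-1])
    p,W=cloud(n);u=np.array([.992,-.125]);v=np.array([.125,.992])
    O=np.array([639,-104])/1000
    a=(W[...,:2]-O)@u*1000;b=(W[...,:2]-O)@v*1000
    for c in(-104,0,104):
        m=(W[...,2]>.051)&(W[...,2]<.059)&(abs(b-c)<40)&(a>-130)&(a<20)
        print(n,c,m.sum(),np.round(np.percentile(a[m],[2,10,50,90,98])) if m.any() else "")
E
python3 m.py 1
```

```text
scene -104 100 [-8. -7. -1.  1.  2.]
scene 0 143 [-10.  -8.  -2.   2.   2.]
scene 104 137 [-59. -57. -50. -47. -46.]
side -104 82 [-13. -12.  -7.  -1.   1.]
side 0 83 [-13. -11.  -6.  -0.   1.]
side 104 98 [-60. -59. -54. -49. -47.]
```

Run:
```python
import cv2
a=cv2.imread("pics/scene_1.png")[170:305,215:415];b=cv2.imread("pics/side_1.png")[125:260,225:405]
s=lambda i:cv2.convertScaleAbs(cv2.resize(i,(600,i.shape[0]*600//i.shape[1]),interpolation=cv2.INTER_CUBIC),alpha=1.4)
A,B=s(a),s(b)[:,:]
cv2.imwrite("pics/c1.png",cv2.resize(cv2.vconcat([A[:300],B[:300]]),(800,600*800//800)) )
```

```text
(no output)
```

View pics/c1.png

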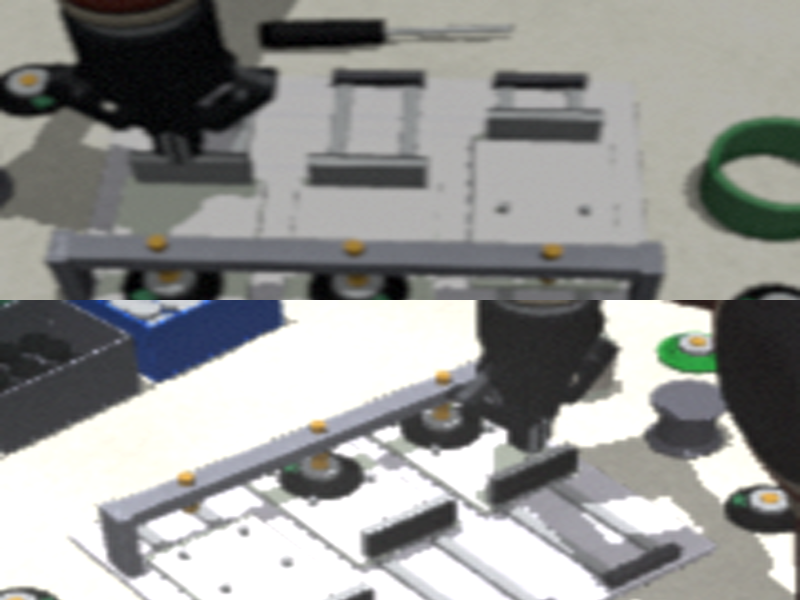

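The top half (scene) shows the fingertips ending at (178,152), at lip-top height. The side half shows them ending at (535,448), just behind and above the lip. They look higher than the reported TCP, so I'll measure their tips from depth.

Run:
```python
from h import *
u=np.array([.992,-.125]);v=np.array([.125,.992]);O=np.array([.639,-.104])
for n in("scene","side"):
    p,W=cloud(n);a=(W[...,:2]-O)@u*1000;b=(W[...,:2]-O)@v*1000;z=W[...,2]*1000
    m=(abs(b+104)<25)&(a>-40)&(a<50)&(z>28)&(z<115)
    for lo in range(28,115,6):
        k=m&(z>=lo)&(z<lo+6)
        if k.sum()>2: print(n,lo,k.sum(),"a",np.round(np.percentile(a[k],[2,50,98])),"b",np.round(np.percentile(b[k],[2,50,98])),"grey",np.median(p[k]))
from station import ctrl;o=ctrl.get_obs();print(o["tool_pos"],o["contact_force"],o["t"])
```

```text
scene 28 36 a [-1.  1.  4.] b [-128.  -99.  -80.] grey 43.0
scene 34 22 a [-1.  1.  2.] b [-126. -107.  -81.] grey 42.0
scene 40 34 a [-0.  1.  3.] b [-127. -105.  -80.] grey 43.0
scene 46 30 a [-1.  1.  2.] b [-128. -101.  -82.] grey 42.0
scene 52 51 a [-7. -1.  2.] b [-127.  -97.  -80.] grey 49.0
scene 58 9 a [-6. -2.  1.] b [-126.  -96.  -80.] grey 58.0
scene 70 9 a [ 8. 13. 13.] b [-110. -102.  -98.] grey 39.0
scene 76 16 a [ 2. 12. 14.] b [-117. -103.  -91.] grey 33.0
scene 82 19 a [-3. 10. 14.] b [-116.  -99.  -91.] grey 25.0
scene 88 25 a [ 6. 10. 15.] b [-118. -104.  -91.] grey 31.0
scene 94 17 a [ 4. 13. 14.] b [-116. -101.  -91.] grey 31.0
scene 100 13 a [ 8. 12. 15.] b [-110. -104.  -92.] grey 28.0
scene 106 22 a [ 7. 12. 15.] b [-125. -106.  -90.] grey 19.5
scene 112 15 a [-3. 14. 16.] b [-121. -107.  -90.] grey 8.0
side 28 23 a [-12.  -9.  44.] b [-123.  -94.  -81.] grey 37.0
side 34 12 a [-13. -11.  -8.] b [-125. -112.  -92.] grey 32.0
side 40 19 a [-12. -10.  -6.] b [-128.  -98.  -83.] grey 32.0
side 46 19 a [-14. -10.   1.] b [-128. -110.  -82.] grey 32.0
side 52 47 a [-13.  -6.   1.] b [-127. -105.  -81.] grey 84.0
side 58 8 a [-12.  -6.  -4.] b [-120.  -96.  -81.] grey 89.5
side 70 9 a [-8. -6.  0.] b [-108.  -98.  -91.] grey 68.0
side 76 13 a [-9. -5.  6.] b [-115.  -97.  -89.] grey 63.0
side 82 15 a [-10.  -4.  10.] b [-113.  -93.  -89.] grey 47.0
side 88 11 a [-9. -5.  2.] b [-112.  -95.  -90.] grey 49.0
side 94 16 a [-10.  -7.   1.] b [-110.  -97.  -88.] grey 45.5
side 100 9 a [-9. -6. -3.] b [-114. -101.  -90.] grey 48.0
side 106 10 a [-11.  -9.  -5.] b [-116.  -97.  -82.] grey 35.0
side 112 12 a [-12.  -8.  -5.] b [-125. -104.  -84.] grey 35.0
[ 0.62904954 -0.20908587  0.03462499] [0.04585192 0.93323653 0.10838193] 3.2167
```

Run:
```python
from h import *
import cv2
o,T,p,W=wrist("w3")
z=W[...,2]*1000
print("zhist",np.histogram(z[~np.isnan(z)],bins=range(-60,140,6)))
Q=(W-T[:3,3])@T[:3,:3]*1000   # tool coords
k=(abs(Q[...,0])<25)&(abs(Q[...,1])<20)&(Q[...,2]<10)
for lo in range(-80,12,6):
    q=k&(Q[...,2]>=lo)&(Q[...,2]<lo+6)
    if q.sum()>3: print(lo,q.sum(),np.round(np.percentile(Q[q],[2,50,98],axis=0)[:,:2]).tolist(),np.median(p[q]))
print(np.round(optics.camera_params("wrist")["tool_from_camera"],3).tolist())
```

```text
zhist (array([    0,     0,     0,     0,     0,     0,     0,     0,     0,
       54788,  4825, 33300,  6318, 50724, 10868,  5711,  2678,  3564,
       10560,  4881,  1877,   722,   494, 28828,  1872,   586,   458,
         817,  1642,  2954,  5909,  3607,  4828]), array([-60, -54, -48, -42, -36, -30, -24, -18, -12,  -6,   0,   6,  12,
        18,  24,  30,  36,  42,  48,  54,  60,  66,  72,  78,  84,  90,
        96, 102, 108, 114, 120, 126, 132, 138]))
-80 1528 [[-9.0, -19.0], [10.0, 1.0], [13.0, 19.0]] 34.0
-74 836 [[-11.0, -16.0], [6.0, -0.0], [11.0, 15.0]] 37.0
-68 433 [[5.0, -13.0], [10.0, -1.0], [10.0, 12.0]] 66.0
-62 579 [[5.0, -14.0], [9.0, -1.0], [10.0, 12.0]] 42.0
-56 527 [[5.0, -14.0], [6.0, -0.0], [10.0, 13.0]] 44.0
-50 449 [[5.0, -14.0], [6.0, -1.0], [10.0, 12.0]] 44.0
-44 367 [[5.0, -13.0], [9.0, -1.0], [10.0, 12.0]] 46.0
-38 87 [[8.0, -7.0], [10.0, -0.0], [10.0, 6.0]] 72.0
-26 185 [[-10.0, -20.0], [-5.0, 10.0], [-3.0, 20.0]] 111.0
-20 438 [[-13.0, -20.0], [-3.0, 8.0], [-3.0, 20.0]] 77.0
-14 307 [[-4.0, -19.0], [-3.0, 1.0], [-3.0, 19.0]] 74.0
-8 363 [[-4.0, -19.0], [-3.0, -0.0], [-3.0, 19.0]] 75.0
-2 321 [[-4.0, -19.0], [-3.0, -0.0], [-3.0, 19.0]] 75.0
4 318 [[-4.0, -19.0], [-3.0, 0.0], [-2.0, 19.0]] 76.0
[[0.001, -0.946, -0.324, 0.082], [1.0, 0.001, 0.0, -0.001], [0.0, -0.324, 0.946, -0.174], [0.0, 0.0, 0.0, 1.0]]
```

View pics/w3.png

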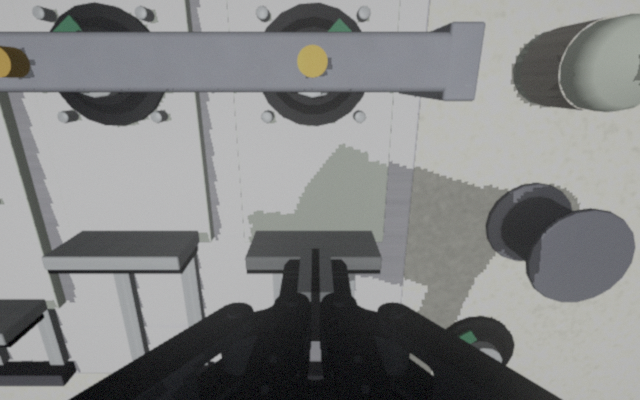

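The wrist view agrees: the fingertips at (316,255) overlie the lip top, and they really end about 35 mm short of the reported TCP (tip z ≈ 70 mm). Nothing was touched. I'll use the measured tip: go back 21 mm behind the lip, then down 34 mm so the tip is at z ≈ 36.

```bash
python3 -m handwheel '[{"tx":10,"ty":0,"tz":0,"roll":0},{"tx":11,"ty":0,"tz":0,"roll":0},{"tx":0,"ty":0,"tz":0,"roll":0},{"tx":0,"ty":0,"tz":0,"roll":0},{"tx":0,"ty":0,"tz":8,"roll":0},{"tx":0,"ty":0,"tz":8,"roll":0},{"tx":0,"ty":0,"tz":6,"roll":0},{"tx":0,"ty":0,"tz":6,"roll":0},{"tx":0,"ty":0,"tz":6,"roll":0},{"tx":0,"ty":0,"tz":0,"roll":0},{"tx":0,"ty":0,"tz":0,"roll":0}]'
cat > t.py <<'E'
from h import *
import cv2
o,T,p,W=wrist("wt")
O=np.array([.639,-.104]);u=np.array([.992,-.125]);v=np.array([.125,.992])
print("tcp a,b",np.round([(T[:2,3]-O)@u*1000,(T[:2,3]-O)@v*1000]),"z",T[2,3])
Q=(W-T[:3,3])@T[:3,:3]*1000;dark=p.max(2)<90
k=(abs(Q[...,0])<14)&(abs(Q[...,1])<16)&(Q[...,2]<-25)&dark&(Q[...,2]>-60)
print("tip tool z max",np.percentile(Q[k][:,2],[50,95,99]),"x",np.percentile(Q[k][:,0],[2,98]))
a=(W[...,:2]-O)@u*1000;b=(W[...,:2]-O)@v*1000;z=W[...,2]
for c in(-104,0,104):
    m=(z>.0515)&(z<.059)&(abs(b-c)<40)&(a>-130)&(a<8)&(abs((b-c))>18)
    print("lip",c,m.sum(),np.round(np.percentile(a[m],[5,50,95])) if m.any() else "")
E
python3 t.py; python3 m.py 2
```

```text
t: 4.18
tool_pos: [0.6495, -0.2116, -0.0003]
tool_rot: [-3.135, 0.198, 0.002]
contact_force: [-0.1, -0.3, 0.2]
opening: -0.0001
grip_force: 0.0
tcp a,b [  24. -105.] z -0.00034512346592745213
tip tool z max [-49.91037242 -38.26857168 -35.90083504] x [ 5.08165676 10.27241559]
lip -104 0 
lip 0 1599 [-10.  -3.   1.]
lip 104 0 
scene -104 2 [-6. -4.  7. 17. 19.]
scene 0 137 [-10.  -9.  -3.   1.   2.]
scene 104 138 [-58. -57. -49. -46. -46.]
side -104 88 [-12. -10.  -5.  15.  19.]
side 0 87 [-13. -12.  -6.  -0.   1.]
side 104 98 [-61. -59. -55. -49. -47.]
```

No contact on the way in, and the tip is at z ≈ 36 in the slot. Now pull: 12 mm of free travel, then steadily.

```bash
python3 -m handwheel '[{"tx":-4,"ty":0,"tz":0,"roll":0},{"tx":-4,"ty":0,"tz":0,"roll":0},{"tx":-3,"ty":0,"tz":0,"roll":0},{"tx":-3,"ty":0,"tz":0,"roll":0},{"tx":-3,"ty":0,"tz":0,"roll":0},{"tx":-4,"ty":0,"tz":0,"roll":0},{"tx":-4,"ty":0,"tz":0,"roll":0},{"tx":-4,"ty":0,"tz":0,"roll":0},{"tx":-4,"ty":0,"tz":0,"roll":0},{"tx":0,"ty":0,"tz":0,"roll":0}]'; python3 m.py 3
```

```text
t: 5.17
tool_pos: [0.6163, -0.2074, 0.0004]
tool_rot: [-3.135, 0.198, 0.002]
contact_force: [-0.5, 0.1, -0.1]
opening: 0.0
grip_force: 0.0
scene -104 32 [-24. -22.  -3.   1.   1.]
scene 0 145 [-10.  -8.  -2.   2.   3.]
scene 104 141 [-58. -57. -49. -46. -46.]
side -104 91 [-34. -32. -27. -17.  -7.]
side 0 83 [-13. -12.  -7.  -1.   0.]
side 104 96 [-61. -59. -55. -49. -47.]
```

The tray has followed by about 20 mm, so the hook works. Continue.

```bash
python3 -m handwheel '[{"tx":-5,"ty":0,"tz":0,"roll":0},{"tx":-7,"ty":0,"tz":0,"roll":0},{"tx":-8,"ty":0,"tz":0,"roll":0},{"tx":-8,"ty":0,"tz":0,"roll":0},{"tx":-8,"ty":0,"tz":0,"roll":0},{"tx":-8,"ty":0,"tz":0,"roll":0},{"tx":-8,"ty":0,"tz":0,"roll":0},{"tx":-7,"ty":0,"tz":0,"roll":0},{"tx":-6,"ty":0,"tz":0,"roll":0},{"tx":-4,"ty":0,"tz":0,"roll":0},{"tx":-3,"ty":0,"tz":0,"roll":0},{"tx":0,"ty":0,"tz":0,"roll":0}]'; python3 -m handwheel '[{"tx":-2,"ty":0,"tz":0,"roll":0},{"tx":-2,"ty":0,"tz":0,"roll":0},{"tx":-2,"ty":0,"tz":0,"roll":0},{"tx":0,"ty":0,"tz":0,"roll":0}]';python3 m.py 4
```

```text
t: 6.27
tool_pos: [0.5449, -0.1983, 0.0003]
tool_rot: [-3.135, 0.198, 0.002]
contact_force: [0.4, -0.5, -0.2]
opening: 0.0002
grip_force: 0.0
t: 6.6
tool_pos: [0.5395, -0.1976, 0.0003]
tool_rot: [-3.135, 0.198, 0.001]
contact_force: [0.0, 0.8, -0.6]
opening: 0.0001
grip_force: 0.2
scene -104 39 [-105. -100.  -82.  -77.  -75.]
scene 0 141 [-10.  -9.  -2.   1.   2.]
scene 104 138 [-59. -57. -49. -46. -45.]
side -104 101 [-111. -110. -105.  -96.  -87.]
side 0 90 [-13. -11.  -6.  -1.   2.]
side 104 90 [-60. -59. -54. -49. -47.]
```

Drawn about 98-99 mm. Creep onto the stop and watch for force.

```bash
for i in 1; do python3 -m handwheel '[{"tx":-1,"ty":0,"tz":0,"roll":0},{"tx":-1,"ty":0,"tz":0,"roll":0},{"tx":0,"ty":0,"tz":0,"roll":0}]'; python3 -m handwheel '[{"tx":-1,"ty":0,"tz":0,"roll":0},{"tx":0,"ty":0,"tz":0,"roll":0},{"tx":0,"ty":0,"tz":0,"roll":0}]';  done
```

```text
t: 6.95
tool_pos: [0.5391, -0.1976, 0.0005]
tool_rot: [3.135, -0.198, 0.005]
contact_force: [5.4, -1.0, -4.8]
opening: -0.0002
grip_force: 2.9
t: 7.2
tool_pos: [0.5392, -0.1977, 0.0005]
tool_rot: [3.135, -0.199, 0.009]
contact_force: [9.4, -0.5, -7.2]
opening: 0.0001
grip_force: 4.7
```

Stop reached: position is frozen at 0.539 and force is rising to 9 N. Back off, rise, and go over the middle slot.

```bash
python3 -m handwheel '[{"tx":5,"ty":0,"tz":0,"roll":0},{"tx":7,"ty":0,"tz":0,"roll":0},{"tx":5,"ty":0,"tz":0,"roll":0},{"tx":0,"ty":0,"tz":0,"roll":0},{"tx":0,"ty":0,"tz":-25,"roll":0},{"tx":0,"ty":0,"tz":-30,"roll":0},{"tx":0,"ty":0,"tz":-25,"roll":0},{"tx":0,"ty":0,"tz":0,"roll":0},{"tx":20,"ty":-21,"tz":0,"roll":0},{"tx":26,"ty":-28,"tz":0,"roll":0},{"tx":26,"ty":-28,"tz":0,"roll":0},{"tx":25,"ty":-28,"tz":0,"roll":0}]'; python3 -m handwheel '[{"tx":0,"ty":0,"tz":0,"roll":0},{"tx":0,"ty":0,"tz":0,"roll":0}]'; python3 t.py; python3 m.py 5
```

```text
t: 8.2
tool_pos: [0.6639, -0.1067, 0.08]
tool_rot: [3.135, -0.199, -0.001]
contact_force: [-0.0, -1.2, 0.2]
opening: -0.0004
grip_force: 0.0
t: 8.37
tool_pos: [0.6638, -0.1061, 0.0795]
tool_rot: [3.136, -0.194, -0.002]
contact_force: [0.5, 0.1, -0.2]
opening: 0.0
grip_force: 0.0
tcp a,b [25.  1.] z 0.07953655728123396
tip tool z max [-49.950067   -38.08734338 -35.92503633] x [ 5.06990007 10.27099807]
lip -104 22 [-101. -100.  -99.]
lip 0 754 [-10.  -4.   0.]
lip 104 464 [-58. -50. -48.]
scene -104 77 [-110. -106. -101.  -98.  -98.]
scene 0 144 [-10.  -8.  -1.   2.   2.]
scene 104 134 [-58. -57. -50. -47. -46.]
side -104 88 [-111. -110. -106. -101.  -99.]
side 0 86 [-13. -11.  -7.  -0.   2.]
side 104 105 [-61. -59. -55. -49. -47.]
```

The left tray is at about 100 mm. Descend into the middle slot and start the pull.

```bash
python3 -m handwheel '[{"tx":0,"ty":0,"tz":20,"roll":0},{"tx":0,"ty":0,"tz":20,"roll":0},{"tx":0,"ty":0,"tz":16,"roll":0},{"tx":0,"ty":0,"tz":12,"roll":0},{"tx":0,"ty":0,"tz":7,"roll":0},{"tx":0,"ty":0,"tz":4.5,"roll":0},{"tx":0,"ty":0,"tz":0,"roll":0},{"tx":0,"ty":0,"tz":0,"roll":0}]'; python3 -m handwheel '[{"tx":-4,"ty":0,"tz":0,"roll":0},{"tx":-4,"ty":0,"tz":0,"roll":0},{"tx":-3,"ty":0,"tz":0,"roll":0},{"tx":-3,"ty":0,"tz":0,"roll":0},{"tx":-3,"ty":0,"tz":0,"roll":0},{"tx":-4,"ty":0,"tz":0,"roll":0},{"tx":-4,"ty":0,"tz":0,"roll":0},{"tx":-4,"ty":0,"tz":0,"roll":0},{"tx":-4,"ty":0,"tz":0,"roll":0},{"tx":0,"ty":0,"tz":0,"roll":0}]'; python3 m.py 6
```

```text
t: 9.18
tool_pos: [0.6637, -0.108, 0.0017]
tool_rot: [3.135, -0.199, 0.002]
contact_force: [0.8, -0.1, 0.8]
opening: 0.0
grip_force: 0.0
t: 10.02
tool_pos: [0.6295, -0.1033, 0.0008]
tool_rot: [-3.135, 0.198, 0.002]
contact_force: [0.1, 0.5, -0.1]
opening: -0.0003
grip_force: 0.0
scene -104 114 [-110. -106. -101.  -98.  -97.]
scene 0 25 [-5. -4. -2.  2.  3.]
scene 104 135 [-58. -57. -50. -47. -46.]
side -104 86 [-112. -111. -106. -101.  -99.]
side 0 98 [-35. -33. -27. -17. -11.]
side 104 101 [-60. -59. -54. -48. -47.]
```

Following. Finish the middle tray: TCP is at a = -9.5 and the stop is expected at about -87.5.

```bash
python3 -m handwheel '[{"tx":-5,"ty":0,"tz":0,"roll":0},{"tx":-7,"ty":0,"tz":0,"roll":0},{"tx":-8,"ty":0,"tz":0,"roll":0},{"tx":-8,"ty":0,"tz":0,"roll":0},{"tx":-8,"ty":0,"tz":0,"roll":0},{"tx":-8,"ty":0,"tz":0,"roll":0},{"tx":-8,"ty":0,"tz":0,"roll":0},{"tx":-7,"ty":0,"tz":0,"roll":0},{"tx":-6,"ty":0,"tz":0,"roll":0},{"tx":-4,"ty":0,"tz":0,"roll":0},{"tx":-3,"ty":0,"tz":0,"roll":0},{"tx":0,"ty":0,"tz":0,"roll":0}]'; python3 -m handwheel '[{"tx":-2,"ty":0,"tz":0,"roll":0},{"tx":-2,"ty":0,"tz":0,"roll":0},{"tx":-1,"ty":0,"tz":0,"roll":0},{"tx":-1,"ty":0,"tz":0,"roll":0},{"tx":-1,"ty":0,"tz":0,"roll":0},{"tx":0,"ty":0,"tz":0,"roll":0}]';python3 -m handwheel '[{"tx":-1,"ty":0,"tz":0,"roll":0},{"tx":0,"ty":0,"tz":0,"roll":0},{"tx":0,"ty":0,"tz":0,"roll":0}]'
```

```text
t: 11.12
tool_pos: [0.5583, -0.0942, 0.001]
tool_rot: [-3.135, 0.198, 0.002]
contact_force: [0.6, -0.4, -1.0]
opening: 0.0001
grip_force: 0.0
t: 11.62
tool_pos: [0.5522, -0.0935, 0.0011]
tool_rot: [3.135, -0.198, 0.0]
contact_force: [1.5, 0.2, 0.8]
opening: -0.0002
grip_force: 0.6
t: 11.87
tool_pos: [0.5523, -0.0935, 0.0012]
tool_rot: [3.135, -0.198, 0.005]
contact_force: [4.6, 0.2, -1.9]
opening: 0.0
grip_force: 2.6
```

Stop reached, with force rising at a frozen position. One more mm to be sure, then back off, rise and check.

```bash
python3 -m handwheel '[{"tx":-1,"ty":0,"tz":0,"roll":0},{"tx":0,"ty":0,"tz":0,"roll":0},{"tx":0,"ty":0,"tz":0,"roll":0}]'; python3 -m handwheel '[{"tx":5,"ty":0,"tz":0,"roll":0},{"tx":7,"ty":0,"tz":0,"roll":0},{"tx":5,"ty":0,"tz":0,"roll":0},{"tx":0,"ty":0,"tz":0,"roll":0},{"tx":0,"ty":0,"tz":-25,"roll":0},{"tx":0,"ty":0,"tz":-35,"roll":0},{"tx":0,"ty":0,"tz":-35,"roll":0},{"tx":-10,"ty":0,"tz":-35,"roll":0},{"tx":-30,"ty":0,"tz":-25,"roll":0},{"tx":-30,"ty":0,"tz":0,"roll":0},{"tx":-20,"ty":0,"tz":0,"roll":0},{"tx":0,"ty":0,"tz":0,"roll":0}]'; python3 m.py 7
python3 - <<'E'
import cv2
a=cv2.imread("pics/scene_7.png")[160:310,190:440]
cv2.imwrite("pics/c7.png",cv2.convertScaleAbs(cv2.resize(a,(800,480),interpolation=cv2.INTER_CUBIC),alpha=1.4))
E
```

```text
t: 12.12
tool_pos: [0.5524, -0.0935, 0.0013]
tool_rot: [3.135, -0.199, 0.009]
contact_force: [8.7, -0.3, -5.5]
opening: 0.0
grip_force: 4.4
t: 13.12
tool_pos: [0.4751, -0.0835, 0.1561]
tool_rot: [3.135, -0.198, -0.001]
contact_force: [0.3, 0.4, -0.4]
opening: -0.0
grip_force: 0.0
scene -104 117 [-110. -107. -101.  -98.  -97.]
scene 0 120 [-111. -107. -101.  -98.  -98.]
scene 104 134 [-59. -57. -50. -47. -46.]
side -104 87 [-112. -111. -107. -101.  -98.]
side 0 90 [-112. -112. -107. -101.  -99.]
side 104 93 [-61. -60. -54. -49. -47.]
```

View pics/c7.png

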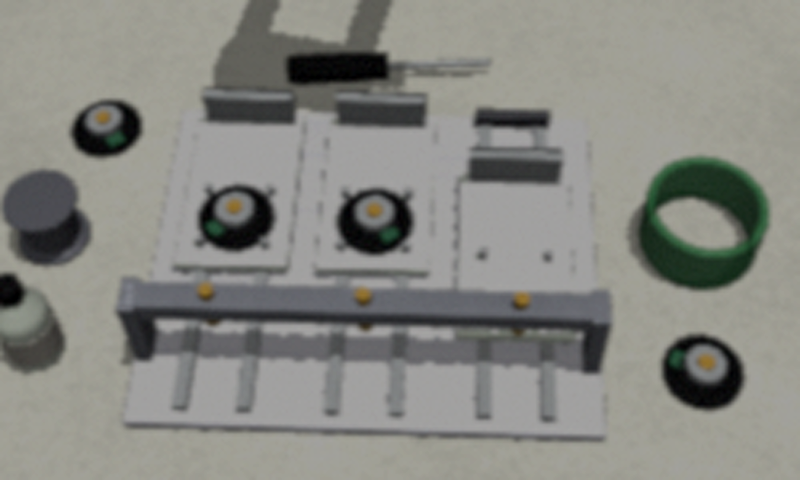

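Both loaded trays stand at their stops (lips at (248,105) and (381,108)). The speakers sit in their nests at (236,217) and (375,220), the empty tray is unchanged at (515,165), the bystanders in view look undisturbed, and the arm is clear.

```bash
python3 -c "
from station import ctrl
print(ctrl.finish_job())"
```

```text
the job is handed in; nothing more can be done
None
```

I drew both loaded trays out to their front stops by hooking behind their lips, left the empty tray and the other items as they were, and handed the job in after about 13 s of the 51 s allowed.

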